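Set the stall's beam scale to weigh out 400 g

ROBOT

A 6-joint arm with a two-finger parallel gripper is mounted at the origin on the work surface. World frame = base frame: x ahead of the robot, y to its left, z up, the work surface at z = 0. Lengths are in m, angles in rad, forces in N, time in s.
With the tool pointing down it reaches from about 0.275 to 0.85 m from the base axis. Payload 19 kg.
Tool frame: the origin (TCP) lies at the very end of the fingers, on their centre line; the grasp point (between the pads) lies 19 mm behind it; z points along the fingers, y is the line along which they close (so a half turn about z gives the same grasp; the last joint's range is limited). The gripper opens to 85 mm and grips with 20 to 120 N. Pads are 22 mm wide; open, the fingers measure 114 mm over their backs; the gripper's body (76 mm by 85 mm) begins 54 mm behind the grasp point. The pads swing forward as they close: fully open they stand 13 mm farther back than shut.
Start: joints at [-1.442, 0.15, 1.437, -0, 1.554, -0.134], TCP at [0.149, -0.555, 0.231] pointing down, gripper open.
Joint ranges: [-2.8, 2.8], [-0.68, 2.1], [0.12, 2.68], [-1.39, 4.53], [0.16, 2.79], [-2.81, 2.81]. Speed limits (rad/s): [1.89, 1.89, 2.22, 3.01, 3.01, 3.01].

INTERFACE

Orientations are given as a unit quaternion [w, x, y, z].
In Python, from cell import * gives the robot as it stands.
- The arm moves only by the shell command python3 -m pendant 'ROWS' [FORCE]. ROWS is JSON, a list of rows, each an object with "claw": the opening, from 0 (shut) to 1 (fully open); "linear": the shift along the tool's x, y, z in m, a list of three; "turn": the turn, a rotation vector about the tool's x, y, z in units of 5 degrees (1.0 is 5 degrees), a list of three. In form: [{"claw": claw, "linear": [dx, dy, dz], "turn": [wx, wy, wz]}, ...]. A call has 1 to 8 rows; each row is the pose to reach, as a shift and turn from the pose commanded when the call began, along the tool's axes at that moment; what a row does not reach only later rows make up. A row lasts 1/10 s, in which the tool goes at most 50 mm and 8.59 degrees, less where a joint would pass 70% of its speed; a pose out of reach is approached as far as the arm can. A call with a gripper value outside its range is refused whole. The fingers move at their own pace and stop on an object; FORCE is the grip in N (left out, the last holds). Time passes only in rows, so rows that repeat a pose let the fingers close. It gives the time, the measured TCP pose, the force, the opening and the grip force at its end, in the units of the state.
- sense(): the state, without advancing time (a new reading comes with each control period).
- camera(name): name is "scene" or "top" or "wrist"; returns (picture, depth): 480x640x3 uint8, red, green, blue; 480x640 float32, m along the optical axis (not along the pixel's ray), 0 where there is no reading.
- camera_params(name): a dict with "K" (3x3 intrinsics, pixels), "R" (3x3) and "t" (3): a world point X has camera coordinates R X + t; the wrist camera has in their place "tool_from_camera" (4x4, takes a point from camera to tool coordinates, whose origin is the TCP and whose axes are the flange's). Camera axes: x right, y down, z forward; pixel columns grow to the right and rows downward; lengths in m; the calibration is good to about 2 mm. A picture is of the moment at which its call begins: read the wrist's pose just before it. camera_params takes no time and is no camera call.
- close_job(): hands the job in; it is judged then, once.
Trained networks look in the newest picture that a camera, given by its name, has taken for a name from the list of things; names that differ only in an ending like _2 or _b are one class to them, and where a whole thing is asked for, a point or a joint stands for the part that bears it (a point fixed in the world has none). Each returns a list of dicts, best first, with "p" (0 to 1); they miss things now and then, are a little off and sometimes report something else, mostly with a low value. They report only what shows in the picture. A call takes as long as a camera call.
- look_for(name, camera): "at" ([column, row] as shares, 0 to 1, of the picture: columns of its width, rows of its height, amid what is visible of it).
- landmark_of(name, camera): "at" ([column, row] as shares, 0 to 1, of the picture: columns of its width, rows of its height: a listed point, or the origin of a listed thing).
The state is a dict: "t": time; "joint_pos": joint angles; "qvel": joint speeds; "joint_torque": joint torques, N m; "position": TCP position; "eef_rot": TCP orientation; "force": force on the tool from outside, world axes, zero at the start; "moment": the same for the moment, N m; "grip_width": opening from 0.0 (shut) to 1.0 (fully open); "grasp_force": force on a finger pad.
Only numpy, scipy, OpenCV 4.12 (cv2) and the standard library are available. Lean on these libraries where they do the work, as an engineer would, in place of code of your own. Each camera call takes 0.05 s, during which the arm holds its last target. There are 200 camera calls.

TASK

Get the counter scale ready for a 400 g order of flatbread: push the small poise back along its bar into the zero notch at the pan end, and push the large poise along its bar until it drops into the 400 g notch; the large bar's notches are 100 g apart, counted from zero at the pan end, so it is the fifth notch. Only push the poises gently with the fingertips, do not pinch or lift them, and leave both seated in their notches. Leave the pot, coin tin, sauce bottle and payment stand where they stand.

Things in the scene. Friction and masses are not known exactly. Their poses are not given: they have to be found in the camera images.
- scale: Beam scale: grey cast base, 125 x 535 mm, 42 mm high, fixed to the table. Origin: on the table under the beam. Own y runs along the beam towards the pan, own x away from the robot at yaw 0. The locked beam has two level aluminium bars along y, tops 120 mm high: large bar at x -36 mm, small bar at x +36 mm, joined from y +92 to +104 and y -205 to -217 mm by yokes no higher than the bars.
- large_poise_top (a point): Centre of the flat top of the large poise: a steel saddle weight riding on the large bar, 38 mm along the bar, 34 mm across it, from 36 mm below to 34 mm above the bar top. 0.3 to 0.5 kg, held down by a leaf spring. Its end faces are upright and flat; above the bar they begin 8 mm over it. A round plunger head, 14 mm wide, stands on its top.
- large_poise (a joint): Place of the large poise along its bar, m: 0 in the zero notch, growing away from the pan (scale's own -y); notches at 0, 0.036, 0.072, 0.108, 0.144 (400 g), 0.180; stops at -0.005 and 0.185. Slides with 1 to 2 N. Within about 4 mm of a notch its spring plunger drops in and draws it on ahead of the finger (the push dips); 6 to 9 N push it out again.
- large_poise_lift (a joint): How far the large poise is lifted off its bar, m: 0 as it should stay, riding on the bar.
- small_poise_top (a point): Centre of the flat top of the small poise: the same kind of saddle weight on the small bar, 24 mm along the bar, 24 mm across it, from 32 mm below to 30 mm above the bar top. 0.12 to 0.18 kg. End faces and plunger head as on the large one.
- small_poise (a joint): Place of the small poise along its bar, m: same notch places, direction and stops as the large one. Slides with about 1 N; 4 to 5 N push it out of a notch.
- small_poise_lift (a joint): How far the small poise is lifted off its bar, m: 0 as it should stay, riding on the bar.
- notch_400 (a point): The 400 g notch of the large bar (16 mm thick): middle of the notch at the height of the bar top. At the scale's x -36, y -114 mm. The bar has six V notches across its top, 12 mm wide, 6 mm deep, 36 mm apart, 100 g each: zero at y +30 mm (pan end) to 500 g at y -150 mm.
- notch_zero (a point): The zero notch of the small bar (12 mm thick): middle of the notch at the height of the bar top. At the scale's x +36, y +30 mm. The six notches are as on the large bar, 20 g each, 0 to 100 g.
- pot: Open steel pot, 110 mm wide, 90 mm high, loose on the table beyond the scale. Origin: centre of its underside.
- coin_tin: Shallow red coin tin, 104 mm wide, 18 mm high, loose on the table on the robot's side of the scale. Origin: centre of its underside.
- sauce_bottle: White sauce bottle with red cap, 60 mm wide, 155 mm high, loose beyond the scale. Origin: centre of its underside.
- pay_stand: Upright green payment stand, 90 mm wide, 129 mm high, loose near the pan on the robot's side. Origin: centre of its underside.
- pan (a point): Centre of the round steel pan of the scale, 160 mm wide, rim 122 mm high, at the scale's y +200 mm. Empty; not to be used. At the other end of the beam (y -229 to -243 mm) the pointer pillar, 44 mm wide, is 139 mm high.
- large_plunger (a joint): Height of the large poise's sprung index plunger, whose roller runs on the bar, m: 0 when it has dropped into a notch (head 6 mm above the poise's top), 0.0045 when it rides between notches (head about 10 mm above).
- small_plunger (a joint): Height of the small poise's sprung index plunger, whose roller runs on the bar, m: 0 when it has dropped into a notch (head 6 mm above the poise's top), 0.0045 when it rides between notches (head about 10 mm above).

How it is judged:
By the outcome, as a careful person would: the job done as asked, in the order asked, and still so for the second after the job is handed in, with the robot touching nothing.
It also fails if it takes over 51 s, if anything falls off the work surface, if the arm or the gripper's body presses on something with over 40 N, if the wrist force passes 120 N, or if a joint passes its speed limit or range.

## Working session

There is one attempt and no reset: what is moved stays moved. The work goes in short steps, Python scripts to look and compute and a shell command to move; the robot and the scene stay as the last step left them, time stands still between calls to the robot, and variables do not carry over. Pictures are saved under pics/ and viewed, at most 10 in all, crops included, and the job is handed in when it is done.

```bash
mkdir -p pics; ls
cat > h.py <<'E'
from cell import *
import numpy as np, cv2
from scipy.spatial.transform import Rotation as Ro
def pix(name,uv,depth):
    P=camera_params(name);c,r=uv[0]*640,uv[1]*480
    d=depth[int(r),int(c)]
    pc=np.linalg.inv(P["K"])@np.array([c,r,1])*d
    return np.array(P["R"]).T@(pc-np.array(P["t"]))
def ray(name,uv):
    P=camera_params(name);R=np.array(P["R"]);d=R.T@np.linalg.inv(P["K"])@np.array([uv[0]*640,uv[1]*480,1])
    return -R.T@np.array(P["t"]),d
def atz(name,uv,z):
    o,d=ray(name,uv);return o+d*(z-o[2])/d[2]
def tri(a,b):
    A=[];B=[]
    for o,d in (a,b):
        d=d/np.linalg.norm(d);M=np.eye(3)-np.outer(d,d);A.append(M);B.append(M@o)
    return np.linalg.solve(sum(A),sum(B))
E
python3 - <<'E'
from h import *
np.set_printoptions(precision=4,suppress=True)
s=sense();print(s["t"],s["position"],s["eef_rot"],s["grip_width"],s["force"])
for c in("top","scene"):
    p,d=camera(c);cv2.imwrite(f"pics/{c}.png",p[:,:,::-1]);np.save(c+"_d.npy",d)
    print(c,camera_params(c)["t"])
    for n in["large_poise_top","small_poise_top","notch_400","notch_zero","pan","scale","pot","coin_tin","sauce_bottle","pay_stand"]:
        for q in landmark_of(n,c)[:2]:print(n,q["p"],np.array(q["at"])*[640,480],pix(c,q["at"],d))
E
```

```text
pics
0.0 [ 0.1493 -0.555   0.2307] [-0.0006  0.9914  0.131  -0.    ] 0.9969397351215745 [ 0.1098 -0.9161 -0.0227]
top [0.0628 0.5962 0.7566]
large_poise_top 0.9 [419.584 295.92 ] [ 0.4889 -0.0666  0.1631]
small_poise_top 0.82 [400.128 240.576] [ 0.5677 -0.0401  0.1606]
small_poise_top 0.62 [452.416 172.176] [ 0.7108 -0.1657  0.0031]
notch_400 0.76 [444.928 299.184] [ 0.4839 -0.1147  0.1193]
notch_zero 0.67 [353.792 237.408] [0.5764 0.0231 0.1156]
pan 0.84 [242.816 243.312] [0.5653 0.1934 0.1139]
scale 0.87 [361.984 264.816] [0.5384 0.0028 0.0401]
pot 0.78 [452.672 172.176] [ 0.7108 -0.1662  0.0031]
coin_tin 0.59 [395.008 363.6  ] [ 0.3712 -0.0573  0.0077]
sauce_bottle 0.93 [360.512 169.584] [0.6876 0.0113 0.1002]
pay_stand 0.6 [218.304 337.008] [0.4127 0.2478 0.0038]
pay_stand 0.56 [365.12  266.688] [ 0.5351 -0.0022  0.043 ]
scene [-0.3657 -0.1694  1.4263]
large_poise_top 0.67 [241.024 228.096] [ 0.4944 -0.0741  0.1529]
small_poise_top 0.92 [277.632 244.416] [ 0.5713 -0.0381  0.1527]
small_poise_top 0.25 [253.312 385.392] [ 0.765  -0.1807  0.0713]
notch_400 0.59 [217.6   246.384] [ 0.4774 -0.1172  0.1157]
notch_zero 0.68 [306.624 250.416] [ 0.4421  0.0924 -0.0017]
notch_zero 0.17 [286.4 290.4] [ 0.5742 -0.026   0.0391]
pan 0.67 [381.12  224.496] [0.5671 0.1947 0.1102]
pan 0.23 [220.032 246.48 ] [ 0.3403 -0.0694  0.0038]
scale 0.91 [288.832 289.92 ] [ 0.5749 -0.0211  0.0386]
pot 0.92 [250.304 384.816] [ 0.7651 -0.1853  0.0759]
coin_tin 0.61 [232.32  254.592] [ 0.4956 -0.0969  0.1005]
sauce_bottle 0.55 [338.368 349.68 ] [ 0.7381 -0.0117  0.0253]
```

View pics/top.png

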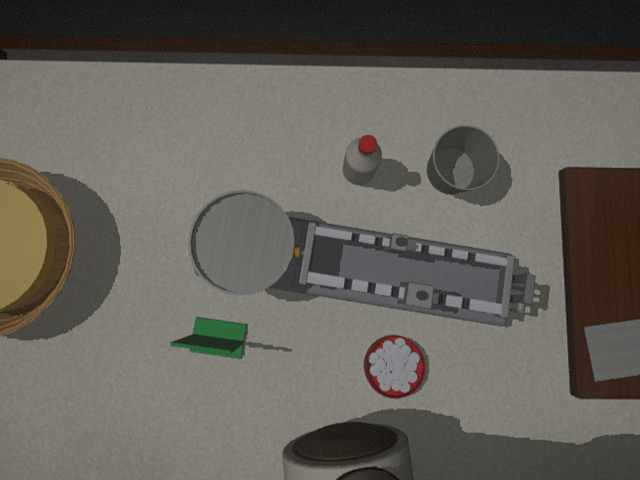

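View pics/scene.png

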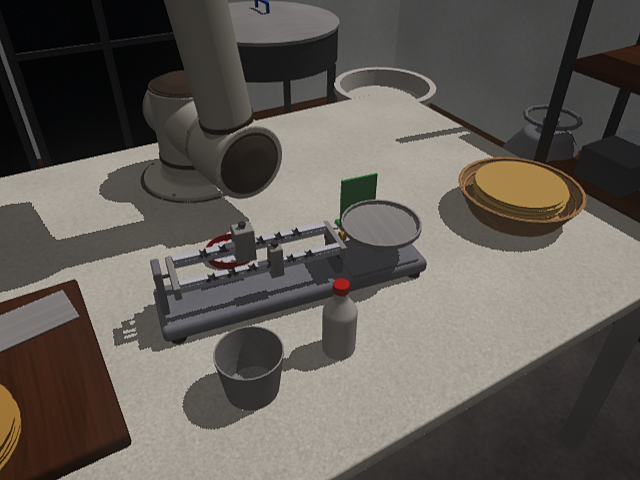

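The top view shows the large poise at about (419,296), the small one at about (400,241) and the pan at (243,243). The bars slope down to the right. In the scene view the poise tops are at about (241,226) and (277,245). Next I'll fit the scale pose.

```bash
cat >> h.py <<'E'
from scipy.optimize import least_squares
def own(p,f): 
    c,s=np.cos(f[2]),np.sin(f[2]);d=np.asarray(p)[:2]-f[:2];return np.array([c*d[0]+s*d[1],-s*d[0]+c*d[1]])
def world(q,f):
    c,s=np.cos(f[2]),np.sin(f[2]);return np.array([f[0]+c*q[0]-s*q[1],f[1]+s*q[0]+c*q[1]])
E
python3 - <<'E'
from h import *
np.set_printoptions(precision=4,suppress=True)
N=lambda c,r:(c/640,r/480)
print("tri large",tri(ray("top",N(419.6,295.9)),ray("scene",N(241,228.1))))
print("tri small",tri(ray("top",N(400.1,240.6)),ray("scene",N(277.6,244.4))))
print("tri pan",tri(ray("top",N(242.8,243.3)),ray("scene",N(381.1,224.5))))
# bar tops from top depth: points z in .112..0.126 within scale region, bars by line fit
P=camera_params("top");d=np.load("top_d.npy");v,u=np.mgrid[0:480,0:640]
pc=(np.linalg.inv(P["K"])@np.stack([u.ravel()+.5,v.ravel()+.5,np.ones(u.size)]))*d.ravel()
W=(np.array(P["R"]).T@(pc-np.array(P["t"])[:,None])).T
img=W.reshape(480,640,3)
m=(W[:,2]>.108)&(W[:,2]<.128)&(W[:,0]>.4)&(W[:,0]<.65)&(W[:,1]<.3)&(W[:,1]>-.3)
B=W[m];print(len(B),np.median(B[:,2]))
L=[([-.036,-.114],atz("top",N(444.9,299.2),.12)),([.036,.03],atz("top",N(353.8,237.4),.12)),([0,.2],atz("top",N(242.8,243.3),.116))]
r=least_squares(lambda f:np.concatenate([world(q,f)-w[:2] for q,w in L]),[.54,0,-.1]);f=r.x
print("fit",f,np.degrees(f[2]),r.fun)
# refine with bar masks
def cost(f):
    c,s=np.cos(f[2]),np.sin(f[2]);x=c*(B[:,0]-f[0])+s*(B[:,1]-f[1]);y=-s*(B[:,0]-f[0])+c*(B[:,1]-f[1])
    k=(y<.08)&(y>-.19)&(abs(abs(x)-.036)<.013);return x[k],y[k],k
for i in range(5):
    x,y,k=cost(f);e=np.where(x>0,x-.036,x+.036);a,b=np.polyfit(y,e,1)
    f=f.copy();f[2]-=a; f[:2]+=b*np.array([np.cos(f[2]),np.sin(f[2])])
print("bars",f,np.degrees(f[2]),k.sum())
for n,z,hw,c in(("large",.154,.017,-.036),("small",.150,.012,.036)):
    q=np.array([own(p,f) for p in W]); k=(abs(W[:,2]-z)<.010)&(abs(q[:,0]-c)<.03)&(abs(q[:,1])<.2)
    print(n,k.sum(),np.median(W[k],0),q[k].min(0),q[k].max(0))
for n,cr,z in(("large",(419.6,295.9),.154),("small",(400.1,240.6),.15)):
    p=own(atz("top",N(*cr),z),f);print(n,p,"joint",.03-p[1])
# pan centre
k=(abs(W[:,2]-.12)<.012)&(abs(np.array([own(p,f)[1] for p in W])-.2)<.09)&(abs(W[:,0]-.567)<.1)
print("pan mid",own((W[k].min(0)+W[k].max(0))/2,f))
cv2.imwrite("pics/topc.png",cv2.resize(cv2.imread("pics/top.png")[210:335,290:560],(790,366),interpolation=cv2.INTER_CUBIC))
E
```

```text
tri large [ 0.4883 -0.0709  0.1478]
tri small [ 0.5695 -0.0397  0.1524]
tri pan [0.5661 0.1947 0.1094]
13736 0.11531951802106205
fit [ 0.5362 -0.0043 -0.141 ] -8.077436574145752 [ 0.0007  0.0024  0.0001 -0.0031 -0.0008  0.0007]
bars [ 0.5352 -0.0041 -0.152 ] -8.710019881886142 3018
large 609 [ 0.4894 -0.0674  0.1538] [-0.0524 -0.0906] [-0.0185 -0.0521]
small 224 [ 0.5646 -0.0385  0.1494] [ 0.0244 -0.0443] [ 0.0484 -0.0199]
large [-0.036  -0.0708] joint 0.10077772684285634
small [ 0.0389 -0.0324] joint 0.06239408281270064
pan mid [0.0013 0.1962]
```

View pics/topc.png

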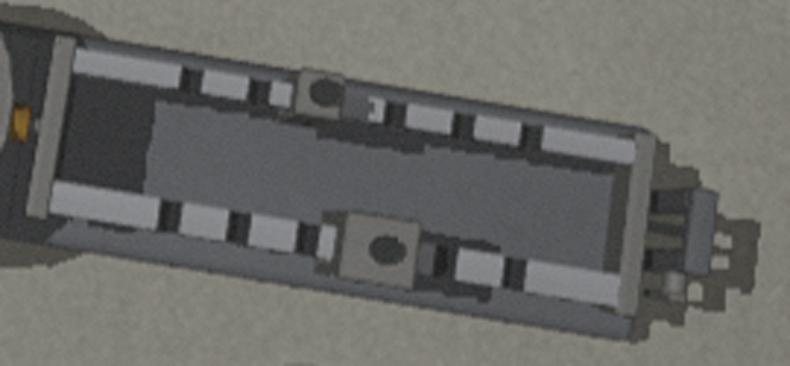

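```bash
cat >> h.py <<'E'
F=np.array([.5352,-.0041,-.152])
def to(q,z,f=F):
    s=sense();R=Ro.from_quat(np.roll(s["eef_rot"],-1))
    w=np.r_[world(q,f),z]
    T=Ro.from_euler("z",f[2])*Ro.from_euler("x",np.pi)
    rel=(R.inv()*T).as_rotvec()
    print("t",s["t"],"lin",np.round(R.inv().apply(w-s["position"]),4),"turn5",np.round(np.degrees(rel)/5,3),"own",np.round(own(s["position"],f),4),"z",np.round(s["position"][2],4),"F",np.round(s["force"],2),"grip",round(s["grip_width"],3))
E
python3 - <<'E'
from h import *
to([.036,-.085],.26)
N=lambda c,r:((290+c*270/790)/640,(210+r*125/366)/480)
for n,c,r in((0,167,215),(1,238,222),(2,308,238),(5,515,272)):print(n,own(atz("top",N(c,r),.12),F),-36*n+30)
for n,c,r in((0,192,80),(1,262,90),(3,395,110),(4,463,125),(5,530,135)):print(n,own(atz("top",N(c,r),.12),F),-36*n+30)
E
```

```text
t 1.1 lin [ 0.5145 -0.3397 -0.0287] turn5 [-1.000e-03  0.000e+00  4.753e+00] own [-0.298  -0.6032] z 0.2313 F [ 0.28 -0.78  0.12] grip 1.003
0 [-0.03469267  0.03261516] 30
1 [-0.0322717  -0.00415199] -6
2 [-0.03449325 -0.04108233] -42
5 [-0.03431921 -0.14917332] -150
0 [0.03666091 0.03063967] 30
1 [ 0.03748188 -0.00630824] -6
3 [ 0.03852195 -0.07656135] -78
4 [ 0.03657532 -0.11278868] -114
5 [ 0.03713803 -0.14813512] -150
```

```bash
J='{"claw":0,"linear":[0.5145,-0.34,-0.029],"turn":[0,0,4.75]}'
python3 -m pendant '[{"claw":0,"linear":[0.5145,-0.34,-0.029],"turn":[0,0,4.75]},{"claw":0,"linear":[0.5145,-0.34,-0.029],"turn":[0,0,4.75]},{"claw":0,"linear":[0.5145,-0.34,-0.029],"turn":[0,0,4.75]},{"claw":0,"linear":[0.5145,-0.34,-0.029],"turn":[0,0,4.75]},{"claw":0,"linear":[0.5145,-0.34,-0.029],"turn":[0,0,4.75]},{"claw":0,"linear":[0.5145,-0.34,-0.029],"turn":[0,0,4.75]},{"claw":0,"linear":[0.5145,-0.34,-0.029],"turn":[0,0,4.75]},{"claw":0,"linear":[0.5145,-0.34,-0.029],"turn":[0,0,4.75]}]' 20; python3 -c "
from h import *
to([.036,-.085],.26)"
```

```text
t: 1.9
position: [0.4109, -0.259, 0.2502]
eef_rot: [0.0, 0.997, -0.076, 0.0]
force: [1.4, -0.6, -0.1]
grip_width: -0.002
grasp_force: 0.0
t 1.9 lin [ 0.1203 -0.1857 -0.0098] turn5 [ 0.004 -0.007  0.001] own [-0.0843 -0.2708] z 0.2502 F [ 1.35 -0.62 -0.07] grip -0.002
```

```bash
python3 -m pendant '[{"claw":0,"linear":[0.12,-0.186,-0.01],"turn":[0,0,0]},{"claw":0,"linear":[0.12,-0.186,-0.01],"turn":[0,0,0]},{"claw":0,"linear":[0.12,-0.186,-0.01],"turn":[0,0,0]},{"claw":0,"linear":[0.12,-0.186,-0.01],"turn":[0,0,0]},{"claw":0,"linear":[0.12,-0.186,-0.01],"turn":[0,0,0]},{"claw":0,"linear":[0.12,-0.186,-0.01],"turn":[0,0,0]},{"claw":0,"linear":[0.12,-0.186,-0.01],"turn":[0,0,0]}]'; python3 -c "
from h import *
to([.036,-.085],.26)
s=sense();p,d=camera('wrist');cv2.imwrite('pics/w1.png',p[:,:,::-1])
P=camera_params('wrist');T=np.array(P['tool_from_camera']);print(np.round(T,3))
R=Ro.from_quat(np.roll(s['eef_rot'],-1)).as_matrix()
for n in('small_poise_top','large_poise_top','notch_zero','notch_400'):
  for q in landmark_of(n,'wrist')[:1]:
    c,r=q['at'][0]*640,q['at'][1]*480;dd=d[int(r),int(c)]
    pc=np.linalg.inv(P['K'])@np.array([c,r,1])*dd
    w=R@(T[:3,:3]@pc+T[:3,3])+s['position'];print(n,q['p'],round(c),round(r),np.round(own(w,F),4),np.round(w,4))
"
```

```text
t: 2.6
position: [0.5567, -0.0948, 0.2596]
eef_rot: [0.0, 0.997, -0.075, -0.0]
force: [-0.3, 0.2, -0.3]
grip_width: 0.001
grasp_force: 0.0
t 2.6 lin [ 0.0011 -0.0014 -0.0004] turn5 [0.001 0.006 0.016] own [ 0.0349 -0.0864] z 0.2596 F [-0.29  0.18 -0.31] grip 0.001
[[-0.001 -0.961 -0.276  0.07 ]
 [ 1.    -0.001 -0.    -0.001]
 [ 0.    -0.276  0.961 -0.143]
 [ 0.     0.     0.     1.   ]]
small_poise_top 0.7 237 231 [ 0.0409 -0.0335] [ 0.5706 -0.0434  0.1605]
notch_zero 0.84 159 221 [0.0368 0.0339] [0.5767 0.0238 0.117 ]
notch_400 0.66 350 309 [ 0.0421 -0.0972] [ 0.5621 -0.1066  0.2747]
```

View pics/w1.png

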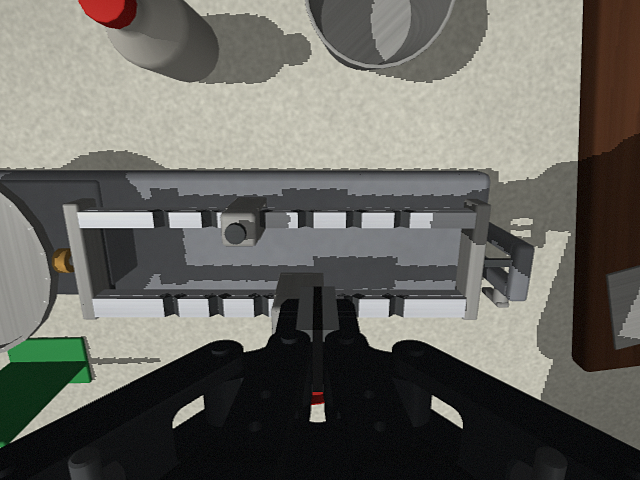

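The wrist view shows the bars level in the image, so the yaw is right. The small poise plunger is at (235,232), and the fingertips are shut over the free bar to its right. I'm lowering behind the small poise.

```bash
python3 -m pendant '[{"claw":0,"linear":[0.001,0,0.05],"turn":[0,0,0]},{"claw":0,"linear":[0.001,0,0.1],"turn":[0,0,0]},{"claw":0,"linear":[0.001,0,0.126],"turn":[0,0,0]},{"claw":0,"linear":[0.001,0,0.126],"turn":[0,0,0]},{"claw":0,"linear":[0.001,0,0.126],"turn":[0,0,0]}]'; python3 -c "
from h import *
to([.036,-.06],.133)"
python3 -m pendant '[{"claw":0,"linear":[0,-0.005,0],"turn":[0,0,0]},{"claw":0,"linear":[0,-0.01,0],"turn":[0,0,0]},{"claw":0,"linear":[0,-0.012,0],"turn":[0,0,0]},{"claw":0,"linear":[0,-0.014,0],"turn":[0,0,0]},{"claw":0,"linear":[0,-0.016,0],"turn":[0,0,0]}]';  python3 -c "
from h import *
to([.036,-.06],.133)"
```

```text
t: 3.35
position: [0.5579, -0.0957, 0.1351]
eef_rot: [0.0, 0.997, -0.076, 0.0]
force: [0.6, -0.0, 0.4]
grip_width: -0.005
grasp_force: 0.0
t 3.35 lin [-0.0003 -0.0271  0.0021] turn5 [ 0.    -0.009 -0.004] own [ 0.0363 -0.0871] z 0.1351 F [ 0.6  -0.05  0.38] grip -0.005
t: 3.85
position: [0.5602, -0.0791, 0.1341]
eef_rot: [-0.0, 0.997, -0.076, 0.0]
force: [-0.3, -0.8, 0.5]
grip_width: -0.004
grasp_force: 0.0
t 3.85 lin [-0.     -0.0104  0.0011] turn5 [-0.001 -0.004  0.006] own [ 0.036  -0.0704] z 0.1341 F [-0.31 -0.83  0.46] grip -0.004
```

```bash
cat > s.py <<'E'
from h import *
import sys
s=sense();u=np.array([-np.sin(F[2]),np.cos(F[2])])
print("t %.2f"%s["t"],"own",np.round(own(s["position"],F),4),"z %.4f"%s["position"][2],"along-beam F %.2f"%(u@np.array(s["force"])[:2]),"Fz %.2f"%s["force"][2])
E
python3 -m pendant '[{"claw":0,"linear":[0,-0.003,0.001],"turn":[0,0,0]},{"claw":0,"linear":[0,-0.006,0.001],"turn":[0,0,0]}]'>/dev/null; python3 s.py
python3 -m pendant '[{"claw":0,"linear":[0,-0.003,0],"turn":[0,0,0]}]'>/dev/null; python3 s.py
python3 -m pendant '[{"claw":0,"linear":[0,-0.003,0],"turn":[0,0,0]}]'>/dev/null; python3 s.py
python3 -m pendant '[{"claw":0,"linear":[0,-0.003,0],"turn":[0,0,0]}]'>/dev/null; python3 s.py
python3 -m pendant '[{"claw":0,"linear":[0,-0.003,0],"turn":[0,0,0]}]'>/dev/null; python3 s.py
python3 -m pendant '[{"claw":0,"linear":[0,-0.003,0],"turn":[0,0,0]}]'>/dev/null; python3 s.py
python3 - <<'E'
from h import *
p,d=camera('wrist');cv2.imwrite('pics/w2.png',p[:,:,::-1])
E
```

```text
t 4.05 own [ 0.0359 -0.0644] z 0.1327 along-beam F -0.52 Fz 0.14
t 4.15 own [ 0.0359 -0.0614] z 0.1327 along-beam F 0.16 Fz 0.42
t 4.25 own [ 0.0359 -0.0584] z 0.1328 along-beam F -0.26 Fz -0.69
t 4.35 own [ 0.0359 -0.0555] z 0.1328 along-beam F -1.35 Fz 0.51
t 4.45 own [ 0.036  -0.0525] z 0.1328 along-beam F -2.43 Fz -0.19
t 4.55 own [ 0.036  -0.0494] z 0.1328 along-beam F -1.61 Fz -0.73
```

View pics/w2.png

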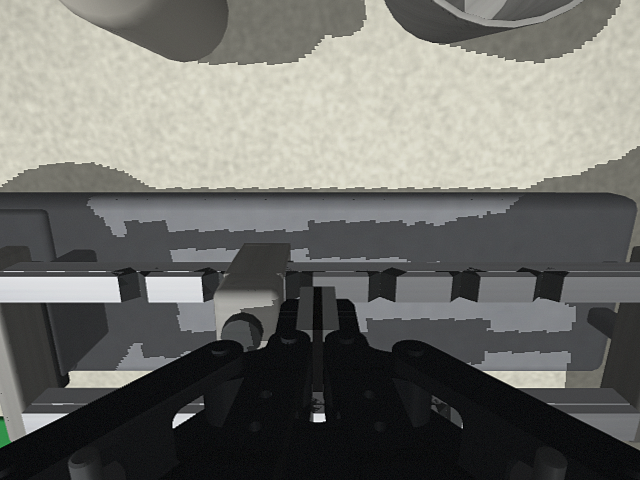

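Fingers at (318,300) are touching the small poise, whose right face is at about x 285. The zero notch shows at (130,285). I'll keep pushing through the 20 g notch.

```bash
for i in 1; do
python3 -m pendant '[{"claw":0,"linear":[0,-0.003,0],"turn":[0,0,0]},{"claw":0,"linear":[0,-0.006,0],"turn":[0,0,0]},{"claw":0,"linear":[0,-0.009,0],"turn":[0,0,0]},{"claw":0,"linear":[0,-0.012,0],"turn":[0,0,0]}]'>/dev/null; python3 s.py
python3 -m pendant '[{"claw":0,"linear":[0,-0.002,0],"turn":[0,0,0]}]'>/dev/null; python3 s.py
python3 -m pendant '[{"claw":0,"linear":[0,-0.002,0],"turn":[0,0,0]}]'>/dev/null; python3 s.py
python3 -m pendant '[{"claw":0,"linear":[0,-0.002,0],"turn":[0,0,0]}]'>/dev/null; python3 s.py
python3 -m pendant '[{"claw":0,"linear":[0,-0.002,0],"turn":[0,0,0]}]'>/dev/null; python3 s.py
python3 -m pendant '[{"claw":0,"linear":[0,-0.002,0],"turn":[0,0,0]}]'>/dev/null; python3 s.py
python3 -m pendant '[{"claw":0,"linear":[0,-0.002,0],"turn":[0,0,0]}]'>/dev/null; python3 s.py
python3 -m pendant '[{"claw":0,"linear":[0,-0.002,0],"turn":[0,0,0]}]'>/dev/null; python3 s.py
done
```

```text
t 5.00 own [ 0.036  -0.0374] z 0.1328 along-beam F -0.95 Fz -0.28
t 5.10 own [ 0.0359 -0.0352] z 0.1328 along-beam F 0.13 Fz -0.64
t 5.20 own [ 0.036  -0.0334] z 0.1329 along-beam F 0.21 Fz 0.23
t 5.30 own [ 0.036  -0.0314] z 0.1328 along-beam F -0.19 Fz 0.01
t 5.40 own [ 0.0359 -0.0297] z 0.1329 along-beam F -4.55 Fz 0.46
t 5.50 own [ 0.036  -0.0278] z 0.1329 along-beam F -5.35 Fz 1.13
t 5.60 own [ 0.036  -0.0256] z 0.1328 along-beam F -2.27 Fz -0.15
t 5.70 own [ 0.036  -0.0234] z 0.1328 along-beam F -1.18 Fz 0.05
```

The dip and the escape force are clear: the poise met the finger in the 20 g notch at TCP y of about -0.030. At the zero notch that corresponds to about +0.006, so I'll stop at +0.003.

```bash
python3 -m pendant '[{"claw":0,"linear":[0,-0.003,0],"turn":[0,0,0]},{"claw":0,"linear":[0,-0.006,0],"turn":[0,0,0]},{"claw":0,"linear":[0,-0.009,0],"turn":[0,0,0]},{"claw":0,"linear":[0,-0.012,0],"turn":[0,0,0]},{"claw":0,"linear":[0,-0.015,0],"turn":[0,0,0]},{"claw":0,"linear":[0,-0.018,0],"turn":[0,0,0]}]'>/dev/null; python3 s.py
for k in 1; do python3 -m pendant '[{"claw":0,"linear":[0,-0.002,0],"turn":[0,0,0]}]'>/dev/null; python3 s.py
python3 -m pendant '[{"claw":0,"linear":[0,-0.002,0],"turn":[0,0,0]}]'>/dev/null; python3 s.py
python3 -m pendant '[{"claw":0,"linear":[0,-0.002,0],"turn":[0,0,0]}]'>/dev/null; python3 s.py
python3 -m pendant '[{"claw":0,"linear":[0,-0.002,0],"turn":[0,0,0]}]'>/dev/null; python3 s.py
python3 -m pendant '[{"claw":0,"linear":[0,-0.001,0],"turn":[0,0,0]}]'>/dev/null; python3 s.py
done
python3 - <<'E'
from h import *
p,d=camera('wrist');cv2.imwrite('pics/w3.png',p[:,:,::-1])
E
```

```text
t 6.30 own [ 0.036  -0.0053] z 0.1329 along-beam F -1.42 Fz 0.63
t 6.40 own [ 0.036  -0.0033] z 0.1328 along-beam F -0.30 Fz 0.05
t 6.50 own [ 0.036  -0.0014] z 0.1328 along-beam F -0.03 Fz 0.24
t 6.60 own [0.0359 0.0006] z 0.1328 along-beam F 0.26 Fz -0.10
t 6.70 own [0.0359 0.0026] z 0.1328 along-beam F 0.34 Fz -0.56
t 6.80 own [0.0359 0.0036] z 0.1328 along-beam F -0.17 Fz -0.17
```

View pics/w3.png

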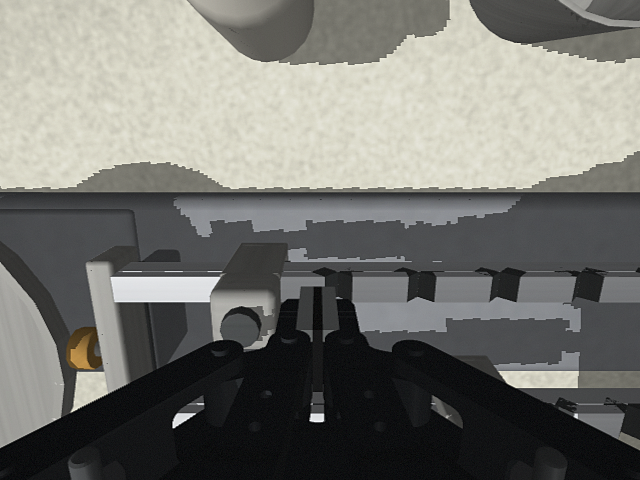

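The small poise jumped ahead of the fingers, the force fell to zero, and it now sits over the zero notch at about (245,285). Next I back off, lift, and come down on the pan side of the large poise.

```bash
python3 -m pendant '[{"claw":0,"linear":[0,0.018,0],"turn":[0,0,0]},{"claw":0,"linear":[0,0.018,0],"turn":[0,0,0]},{"claw":0,"linear":[0,0.018,-0.045],"turn":[0,0,0]},{"claw":0,"linear":[0,0.018,-0.075],"turn":[0,0,0]},{"claw":0,"linear":[-0.04,0.018,-0.075],"turn":[0,0,0]},{"claw":0,"linear":[-0.072,0.018,-0.075],"turn":[0,0,0]},{"claw":0,"linear":[-0.072,0.018,-0.075],"turn":[0,0,0]},{"claw":0,"linear":[-0.072,0.018,-0.075],"turn":[0,0,0]}]'>/dev/null; python3 s.py
python3 - <<'E'
from h import *
p,d=camera('wrist');cv2.imwrite('pics/w4.png',p[:,:,::-1]); to([-.036,-.015],.133)
E
```

```text
t 7.65 own [-0.0361 -0.0144] z 0.2084 along-beam F 0.88 Fz -0.52
t 7.7 lin [-0.0004  0.0006  0.0751] turn5 [-0.002 -0.008  0.003] own [-0.0357 -0.0145] z 0.2081 F [ 0.66 -0.53  0.11] grip -0.005
```

View pics/w4.png

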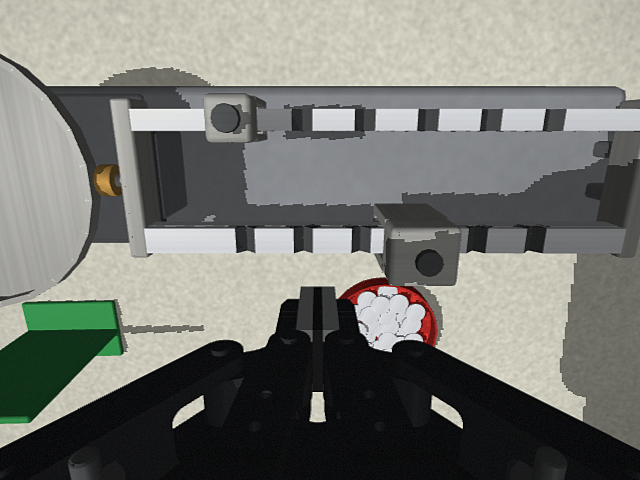

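The small poise covers the zero notch, and the other five notches are visible from x 297 to 553. The large poise is at (428,262), clear of the fingers. Lowering now.

```bash
python3 -m pendant '[{"claw":0,"linear":[0,0,0.04],"turn":[0,0,0]},{"claw":0,"linear":[0,0,0.075],"turn":[0,0,0]},{"claw":0,"linear":[0,0,0.075],"turn":[0,0,0]},{"claw":0,"linear":[0,0,0.075],"turn":[0,0,0]},{"claw":0,"linear":[0,0.006,0.075],"turn":[0,0,0]},{"claw":0,"linear":[0,0.012,0.075],"turn":[0,0,0]},{"claw":0,"linear":[0,0.016,0.075],"turn":[0,0,0]},{"claw":0,"linear":[0,0.019,0.075],"turn":[0,0,0]}]'>/dev/null; python3 s.py
python3 -m pendant '[{"claw":0,"linear":[0,0.002,0],"turn":[0,0,0]}]'>/dev/null; python3 s.py
python3 -m pendant '[{"claw":0,"linear":[0,0.002,0],"turn":[0,0,0]}]'>/dev/null; python3 s.py
python3 -m pendant '[{"claw":0,"linear":[0,0.002,0],"turn":[0,0,0]}]'>/dev/null; python3 s.py
python3 -m pendant '[{"claw":0,"linear":[0,0.002,0],"turn":[0,0,0]}]'>/dev/null; python3 s.py
python3 -m pendant '[{"claw":0,"linear":[0,0.002,0],"turn":[0,0,0]}]'>/dev/null; python3 s.py
python3 -m pendant '[{"claw":0,"linear":[0,0.002,0],"turn":[0,0,0]}]'>/dev/null; python3 s.py
python3 -m pendant '[{"claw":0,"linear":[0,0.002,0],"turn":[0,0,0]}]'>/dev/null; python3 s.py
```

```text
t 8.50 own [-0.0358 -0.0343] z 0.1335 along-beam F -0.02 Fz -0.04
t 8.60 own [-0.0359 -0.036 ] z 0.1332 along-beam F 0.78 Fz 0.26
t 8.70 own [-0.036  -0.0378] z 0.1330 along-beam F 0.21 Fz 0.58
t 8.80 own [-0.0361 -0.0398] z 0.1329 along-beam F 1.32 Fz -0.06
t 8.90 own [-0.036  -0.0417] z 0.1328 along-beam F 0.13 Fz 0.19
t 9.00 own [-0.0361 -0.0437] z 0.1328 along-beam F -0.25 Fz -0.66
t 9.10 own [-0.0361 -0.0455] z 0.1328 along-beam F 6.71 Fz 0.26
t 9.20 own [-0.0361 -0.0472] z 0.1328 along-beam F 7.64 Fz 0.18
```

```bash
python3 -m pendant '[{"claw":0,"linear":[0,0.002,0],"turn":[0,0,0]},{"claw":0,"linear":[0,0.004,0],"turn":[0,0,0]},{"claw":0,"linear":[0,0.006,0],"turn":[0,0,0]}]'>/dev/null; python3 s.py
python3 -m pendant '[{"claw":0,"linear":[0,0.003,0],"turn":[0,0,0]},{"claw":0,"linear":[0,0.006,0],"turn":[0,0,0]},{"claw":0,"linear":[0,0.009,0],"turn":[0,0,0]},{"claw":0,"linear":[0,0.012,0],"turn":[0,0,0]},{"claw":0,"linear":[0,0.015,0],"turn":[0,0,0]}]'>/dev/null; python3 s.py
python3 -m pendant '[{"claw":0,"linear":[0,0.002,0],"turn":[0,0,0]}]'>/dev/null; python3 s.py
python3 -m pendant '[{"claw":0,"linear":[0,0.002,0],"turn":[0,0,0]}]'>/dev/null; python3 s.py
python3 -m pendant '[{"claw":0,"linear":[0,0.002,0],"turn":[0,0,0]}]'>/dev/null; python3 s.py
python3 -m pendant '[{"claw":0,"linear":[0,0.001,0],"turn":[0,0,0]}]'>/dev/null; python3 s.py
```

```text
t 9.50 own [-0.0361 -0.0537] z 0.1328 along-beam F 1.44 Fz 0.87
t 10.00 own [-0.0361 -0.0689] z 0.1328 along-beam F 2.69 Fz 0.37
t 10.10 own [-0.0361 -0.071 ] z 0.1328 along-beam F 2.49 Fz 0.52
t 10.20 own [-0.036  -0.0729] z 0.1328 along-beam F 1.02 Fz 0.27
t 10.30 own [-0.0361 -0.0749] z 0.1328 along-beam F 0.79 Fz 0.13
t 10.40 own [-0.0361 -0.0759] z 0.1328 along-beam F 0.24 Fz 0.79
```

```bash
python3 -m pendant '[{"claw":0,"linear":[0,0.001,0],"turn":[0,0,0]},{"claw":0,"linear":[0,0.001,0],"turn":[0,0,0]}]'>/dev/null; python3 s.py
python3 -m pendant '[{"claw":0,"linear":[0,0.001,0],"turn":[0,0,0]},{"claw":0,"linear":[0,0.001,0],"turn":[0,0,0]}]'>/dev/null; python3 s.py
python3 -m pendant '[{"claw":0,"linear":[0,0.001,0],"turn":[0,0,0]},{"claw":0,"linear":[0,0.001,0],"turn":[0,0,0]}]'>/dev/null; python3 s.py
python3 -m pendant '[{"claw":0,"linear":[0,-0.02,0],"turn":[0,0,0]},{"claw":0,"linear":[0,-0.02,0],"turn":[0,0,0]},{"claw":0,"linear":[0,-0.02,-0.045],"turn":[0,0,0]},{"claw":0,"linear":[0,-0.02,-0.09],"turn":[0,0,0]},{"claw":0,"linear":[-0.04,-0.02,-0.12],"turn":[0,0,0]},{"claw":0,"linear":[-0.06,-0.02,-0.12],"turn":[0,0,0]},{"claw":0,"linear":[-0.06,-0.02,-0.12],"turn":[0,0,0]},{"claw":0,"linear":[-0.06,-0.02,-0.12],"turn":[0,0,0]}]'>/dev/null; python3 s.py
python3 - <<'E'
from h import *
p,d=camera('wrist');cv2.imwrite('pics/w5.png',p[:,:,::-1])
p,d=camera('scene');cv2.imwrite('pics/s5.png',cv2.resize(p[190:350,130:450,::-1],(800,400),interpolation=cv2.INTER_CUBIC))
E
```

```text
t 10.60 own [-0.036  -0.0768] z 0.1329 along-beam F 0.36 Fz 0.18
t 10.80 own [-0.036  -0.0777] z 0.1329 along-beam F -0.01 Fz 0.39
t 11.00 own [-0.036  -0.0787] z 0.1328 along-beam F -0.13 Fz -0.19
t 11.80 own [-0.096  -0.0589] z 0.2530 along-beam F -1.16 Fz -0.12
```

View pics/w5.png

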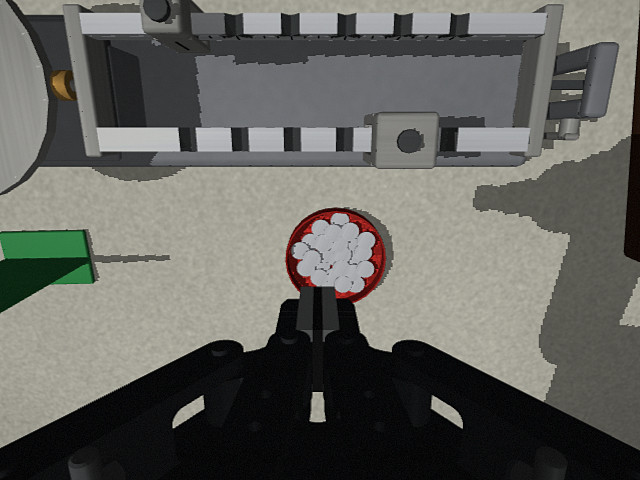

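View pics/s5.png

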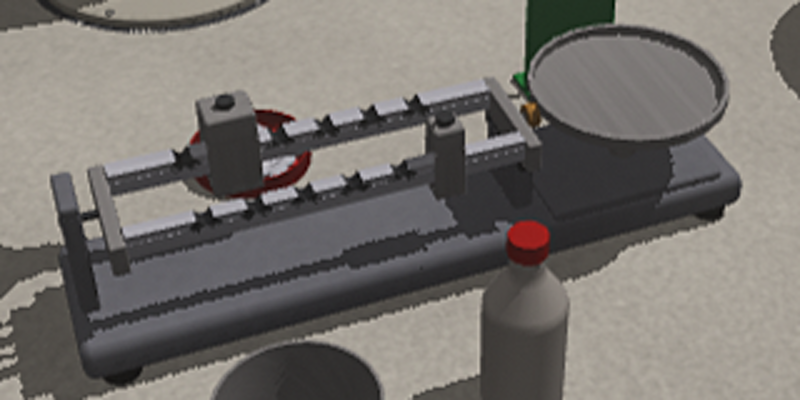

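In the wrist view the large poise at (408,140) covers the fifth notch: four notches show on the pan side (x 184 to 345) and one beyond it (450). In the scene view both plunger heads are down, the small poise is at zero, and the other things haven't moved.

```bash
python3 -c "
from cell import *
print(close_job())"
```

```text
the job is handed in; nothing more can be done
None
```

The job is handed in after about 12 s of robot time: the small poise is seated in its zero notch and the large poise in the 400 g notch, checked by push force and camera, with nothing else moved; no verdict came back.

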